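# Hold a bevelled blank against the bench hook's fence

### The arm

A 7-joint arm with a two-finger parallel gripper is mounted at the origin on the work surface. World frame = base frame: x ahead of the robot, y to its left, z up, the work surface at z = 0. Lengths are in m, angles in degrees, forces in N, time in s.
With the tool pointing down it reaches from about 0.4 to 0.9 m from the base axis. Payload 5.5 kg.
Tool frame: the origin (TCP) lies between the finger pads; the fingertips stand 25 mm ahead of it and the grasp point (between the pads) lies 6 mm ahead of it; z points along the fingers, y is the line along which they close (so a half turn about z gives the same grasp; the last joint's range is limited). The gripper opens to 85 mm and grips with 20 to 120 N. Pads are 22 mm wide; open, the fingers measure 114 mm over their backs; the gripper's body (76 mm by 85 mm) begins 54 mm behind the grasp point. The pads swing forward as they close: fully open they stand 13 mm farther back than shut.
Start: joints at [-55.68, 28.699, -24.465, 88.831, 12.651, 65.22, -12.049], TCP at [0.214, 0.614, 0.256] pointing down, gripper open.
Joint ranges: [-164.97, 164.97], [-17.58, 116.51], [-87.97, 89.64], [11.32, 138.91], [-80.73, 260.73], [10.89, 115.49], [-147.41, 147.41]. Speed limits (degrees/s): [147.25, 147.25, 180, 180, 180, 180, 180].

### API

Orientations are given as [roll, pitch, yaw] about the fixed x, y, z axes, in that order (R = Rz(yaw) Ry(pitch) Rx(roll)).
In Python, from station import env, claw, kin, eyes, ticket gives the robot as it stands. Calls block until the motion is done:
- env.move_ptp(position, orientation): joint-space move of the TCP to a pose.
- env.move_l(position, attitude=None, rate=0.15): straight line of the TCP; attitude=None keeps the orientation; rate is the mean speed in m/s.
- env.set_joints(angles): joint-space move.
- claw.gripper_to(opening, force=None): finger opening in m; force is the grip in N (None keeps the last); returns when the fingers have stopped.
- env.hold(seconds).
- kin.ik(position, orientation): joint angles nearest the present ones, or None.
- env.sense(): the state.
- eyes.camera(name): name is "scene" or "top" or "wrist"; returns the picture (384x512x3 uint8, blue, green, red); there is no depth.
- eyes.camera_info(name): a dict with "fovy" (degrees; the focal length in pixels is half the picture's height over the tangent of half this angle, whatever the lens; pixels are square), "cx", "cy" (the principal point, pixels), "extrinsics" (4x4, takes a point from world to camera coordinates). Camera axes: x right, y down, z forward; pixel columns grow to the right and rows downward; lengths in m; the calibration is good to about 2 mm. The wrist camera is an equidistant fisheye: a pixel r from the principal point sees the ray r / f radians off the axis. A picture is of the moment at which its call begins: read the wrist's pose just before it. camera_info takes no time and is no camera call; for the wrist camera it gives the pose at the moment of the call.
A pose or a line that the arm cannot do raises env.PlanningError and nothing moves.
- ticket.sign_off(): hands the job in; it is judged then, once.
The state is a dict: "time": time; "joint_pos": joint angles; "qd": joint speeds; "joint_efforts": joint torques, N m; "tool_pos": TCP position; "tool_rot": TCP orientation; "contact_force": force on the tool from outside, world axes, zero at the start; "wrist_torque": the same for the moment, N m; "opening": finger opening in m; "grip_force": force on a finger pad.
Only numpy, scipy, OpenCV 4.12 (cv2) and the standard library are available. Lean on these libraries where they do the work, as an engineer would, in place of code of your own. Each camera call takes 0.05 s, during which the arm holds its last target. There are 200 camera calls.

### The job

Lift the loose lid off the plywood box by its knob and set it aside flat on the bench top, knob up. Take out the bevelled wooden blank, lay it on the bed of the bench hook with its flat underside down, let go, and bring it home: one long side flat along the fence and its end up against the stop block. Finish while holding it there with one firm diagonal push of the fingertips, down and towards the fence at once, so that it is pressed against both fence and bed; do not let go at the end, do not tip the lid over, and leave the other things on the bench where they are.

Things in the scene. Friction and masses are not known exactly. Their poses are not given: they have to be found in the camera images.
- box: Open plywood box, fixed to the bench, 160 x 160 mm outside, 62 mm high, walls and floor 5 mm thick (inside 150 x 150 mm). Origin: centre of its underside, on the bench top; x and y along its sides, z up.
- lid: Loose plywood lid, 166 mm square, 0.28 kg, on the box at the start. Origin: centre of the underside of its 6 mm deep locating lip (138 mm square, 6 mm play each side in the box), at bench height when it lies flat on the bench. z up. Plate's top 14 mm above the origin; central dark wooden knob, 30 mm across, from 14 to 52 mm above it, best gripped 26 to 50 mm above it.
- blank: Smooth waxed hardwood blank (friction 0.35: grip with 30 N or more), 0.13 kg, under the lid, flat on the box's floor, clear of the walls. 44 mm wide (x), 110 long (y), 40 high (z, up). Origin: centre of its underside. Sides upright to 28 mm height; above, both long top edges have a 45 degree bevel, 12 x 12 mm, up to a flat top 20 mm wide. Both sides and ends are alike.
- bed: Flat bed of the bench hook, faced with smooth grey laminate on which wood slides easily (friction about 0.25), fixed to the bench, 190 mm (x) x 220 mm (y) x 12 mm. Origin: centre of its underside, 6 mm above the bench; its top is 12 mm above the origin (18 mm above the bench). x points across the bed to the fence, y along the fence to the stop block, z up.
- fence: Fence: wooden strip fixed along the bed's far edge, 220 mm long (y), 24 thick, 30 high above the bed. Origin: middle of the lower edge of its inner face (the face that looks back over the bed, to -x), at the height of the bed's top, 65 mm from the bed's origin along x. Axes as the bed's.
- stop: Stop block: wooden strip fixed on the bed square to the fence at the bed's +y end, 150 mm long (x), 24 thick, 30 high above the bed. Origin: middle of the lower edge of its inner face (which looks to -y), at the height of the bed's top, 85 mm from the bed's origin along y. Axes as the bed's. It meets the fence in a corner.
- jig: The bench hook's plywood base board, fixed to the bench, 200 x 230 x 6 mm, under the bed and carrying bed, fence and stop. Origin: centre of its underside, on the bench top; axes as the bed's.
- glue: Bystander: white glue bottle, 54 mm across, 150 mm high; origin at the centre of its underside.
- screw_jar: Bystander: glass jar with steel cap, 64 mm across, 75 mm high; origin at the centre of its underside.
- offcut: Bystander: plain rectangular wood offcut without bevels, 90 (x) x 45 (y) x 30 mm high; origin at the centre of its underside.
- screwdriver: Bystander: screwdriver lying on the bench along its own x, 200 mm long and 26 mm high; origin near its middle.
- sanding_block: Bystander: cork sanding block, 55 (x) x 100 (y) x 35 mm high; origin at the centre of its underside.
- mug: Bystander: white mug, 80 mm across plus its handle, 95 mm high; origin at the centre of its underside.
Mind the look-alikes: they are no part of the job. Leave any green or pink look-alike of the lid alone.

How it is judged:
By the outcome, as a careful person would: the job done as asked, in the order asked, and still so for the second after the job is handed in, while the arm keeps its last pose, push and grip.
It also fails if it takes over 64 s, if anything falls off the work surface, if the arm or the gripper's body presses on something with over 40 N, if the wrist force passes 120 N, or if a joint passes its speed limit or range.

## Working session

There is one attempt and no reset: what is moved stays moved. The work goes in short steps, each a Python script; the robot and the scene stay as the last script left them, time stands still between calls to the robot, and variables do not carry over. Pictures are saved under pics/ and viewed, at most 10 in all, crops included, and the job is handed in when it is done.

```bash
ls; mkdir -p pics
python3 - <<'E'
from station import env, eyes
import cv2,numpy as np
for n in("scene","top"):
    im=eyes.camera(n); cv2.imwrite(f"pics/{n}0.png",im)
    i=eyes.camera_info(n); print(n,i["fovy"],i["cx"],i["cy"],np.round(i["extrinsics"],4).tolist())
a=cv2.imread("pics/top0.png")
cv2.imwrite("pics/top0b.png",cv2.resize(a,(800,600),interpolation=cv2.INTER_CUBIC))
E
```

```text
pics
scene 52.11091221866177 256.5733820819084 188.76954349317015 [[-0.4485, 0.8938, -0.0092, 0.264], [0.7556, 0.3736, -0.538, -0.303], [-0.4774, -0.2482, -0.8429, 1.4552], [0.0, 0.0, 0.0, 1.0]]
top 53.19496782347579 256.38566072811625 194.72037179695158 [[-0.0245, -0.9997, 0.0017, -0.0399], [-0.9861, 0.0238, -0.1645, 0.4918], [0.1644, -0.0057, -0.9864, 1.1566], [0.0, 0.0, 0.0, 1.0]]
```

View pics/top0b.png

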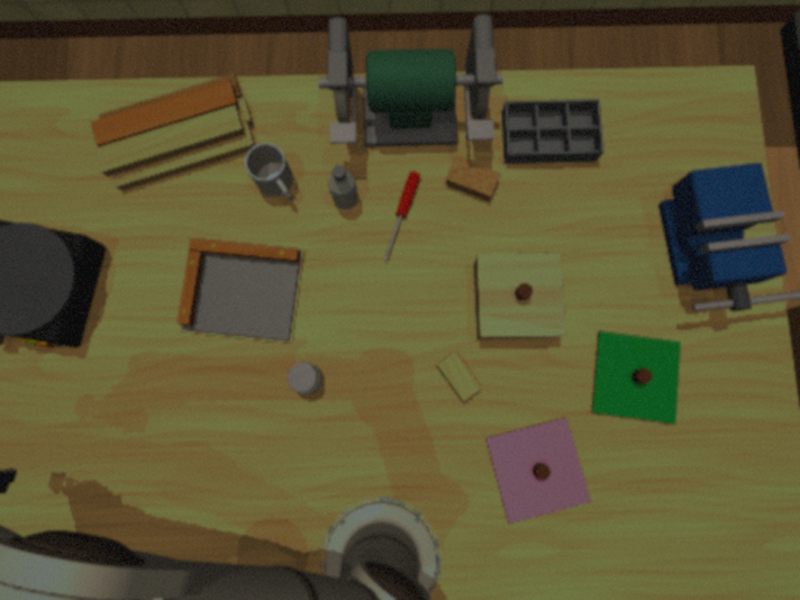

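View pics/scene0.png

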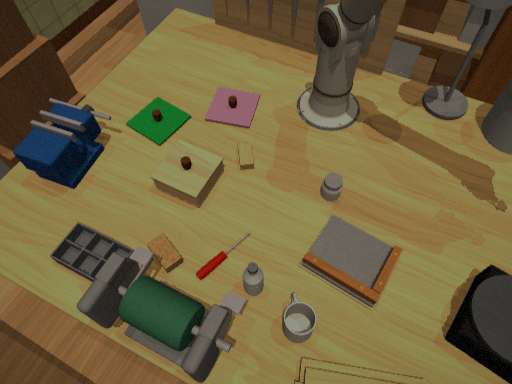

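Candidates for the lid, in the 800x600 top view: the pale plywood lid on the box (523,292), a green look-alike (642,376) and a pink one (541,471). I choose the plywood one on the box. The bench hook is at (240,290), with its fence on the upper side (+x) and its stop on the left (+y). The bench around (375,320) is free for the lid.

```bash
cat > h.py <<'E'
from station import env, claw, kin, eyes, ticket
import cv2, numpy as np
def shot(n,f):
    i=eyes.camera_info(n); im=eyes.camera(n); cv2.imwrite("pics/"+f+".png",im)
    np.save("pics/"+f+".npy",np.array([i["fovy"],i["cx"],i["cy"],*np.ravel(i["extrinsics"]),n=="wrist"],float)); return im
def par(f):
    a=np.load("pics/"+f+".npy"); return 192/np.tan(np.radians(a[0]/2)),a[1:3],a[3:19].reshape(4,4),a[19]>0
def world(f,px,z):
    fo,c,E,w=par(f); d=np.atleast_2d(px)-c
    if w:
        r=np.linalg.norm(d,axis=1,keepdims=True); th=r/fo
        v=np.hstack([d/np.maximum(r,1e-9)*np.sin(th),np.cos(th)])
    else: v=np.hstack([d/fo,np.ones((len(d),1))])
    v=v@E[:3,:3]; o=-E[:3,:3].T@E[:3,3]
    return o+v*((z-o[2])/v[:,2:])
def pix(f,P):
    fo,c,E,w=par(f); p=np.atleast_2d(P)@E[:3,:3].T+E[:3,3]
    if w:
        r=np.linalg.norm(p[:,:2],axis=1,keepdims=True); return c+p[:,:2]/np.maximum(r,1e-9)*np.arctan2(r,p[:,2:])*fo
    return c+p[:,:2]/p[:,2:]*fo
def s():
    t=env.sense(); print("t",round(t["time"],2),"pos",np.round(t["tool_pos"],4),"rot",np.round(t["tool_rot"],1),"F",np.round(t["contact_force"],1),"open",round(t["opening"],4),"grip",round(t["grip_force"],1),"q",np.round(t["joint_pos"],0)); return t
E
python3 - <<'E'
from h import *
shot("top","t1");s()
k=.64
print("knob",world("t1",np.array([[524,291]])*k,.1))
print("lid corners",world("t1",np.array([[477,256],[559,253],[563,337],[479,338]])*k,.07))
print("fence top corners: right inner, inner corner, stop lower right",world("t1",np.array([[298,262],[202,251],[191,326]])*k,.048))
print("bed lower right/left",world("t1",np.array([[290,340],[185,326]])*k,.018))
print("others: jar,offcut,drv tip,handle,glue",world("t1",np.array([[303,378],[458,377],[387,260],[413,175],[343,190]])*k,.02))
for p in ([.5,-.23,.36],[.5,.25,.36],[.45,0,.06],[.5,-.23,.07],[.52,.3,.06]):
  for y in (0,90,-90,180):
    q=kin.ik(p,[180,0,y]); print(p,y,None if q is None else np.round(q))
E
```

```text
t 0.15 pos [0.2141 0.6132 0.2555] rot [-179.9   -0.   160.8] F [ 0.2 -0.2  0.1] open 0.0854 grip 0.0 q [-56.  29. -24.  89.  13.  65. -12.]
knob [[ 0.50074519 -0.28723388  0.1       ]]
lid corners [[ 0.57881686 -0.20494042  0.07      ]
 [ 0.58101242 -0.36741504  0.07      ]
 [ 0.41411352 -0.36380024  0.07      ]
 [ 0.4161143  -0.20140867  0.07      ]]
fence top corners: right inner, inner corner, stop lower right [[0.58052456 0.15220257 0.048     ]
 [0.60792039 0.3456059  0.048     ]
 [0.45600481 0.36271721 0.048     ]]
bed lower right/left [[0.42683908 0.17276532 0.018     ]
 [0.46044412 0.38526661 0.018     ]]
others: jar,offcut,drv tip,handle,glue [[ 0.34996559  0.14607358  0.02      ]
 [ 0.34441439 -0.1627464   0.02      ]
 [ 0.58718535 -0.02621125  0.02      ]
 [ 0.7698888  -0.08485693  0.02      ]
 [ 0.74026819  0.06303373  0.02      ]]
[0.5, -0.23, 0.36] 0 [ -4.  13.  31.  97.  -7.  72. -62.]
[0.5, -0.23, 0.36] 90 [-3. 13. 29. 97. -6. 72. 28.]
[0.5, -0.23, 0.36] -90 [ -35.   28.   78.   98.  -28.   77. -131.]
[0.5, -0.23, 0.36] 180 [ -1.  12.  28.  97.  -6.  72. 118.]
[0.5, 0.
[... 247 characters left out ...]
 0 [-20.  27.  19. 126. -17.  30. -77.]
[0.45, 0, 0.06] 90 [ -6.  25.   3. 125.  -3.  30.  -1.]
[0.45, 0, 0.06] -90 [ -59.   61.   77.  127.  -72.   64. -120.]
[0.45, 0, 0.06] 180 [  6.  26. -11. 125.   9.  30.  78.]
[0.5, -0.23, 0.07] 0 [-17.  44.  52. 112. -47.  48. -28.]
[0.5, -0.23, 0.07] 90 [  1.  34.  27. 112. -24.  39.  43.]
[0.5, -0.23, 0.07] -90 [ -24.   53.   65.  113.  -59.   57. -109.]
[0.5, -0.23, 0.07] 180 [ 20.  31.   3. 111.  -2.  37. 114.]
[0.52, 0.3, 0.06] 0 [ -42.   37.   12.  104.  -11.   40. -113.]
[0.52, 0.3, 0.06] 90 [-28.  36.  -6. 104.   5.  40. -37.]
[0.52, 0.3, 0.06] -90 [ -5.  42. -37. 103.  34.  47. 121.]
[0.52, 0.3, 0.06] 180 [-17.  38. -20. 103.  19.  42.  43.]
```

Run:
```python
from h import *
env.move_ptp([.49,.27,.34],[180,0,90]); a=shot("wrist","wj")
env.move_ptp([.47,-.287,.30],[180,0,90]); b=shot("wrist","wb"); s()
print(np.round(par("wb")[2],3), par("wb")[0])
cv2.imwrite("pics/w1.png",cv2.resize(np.hstack([a,b]),(800,300)))
```

```text
t 3.91 pos [ 0.4708 -0.2857  0.3   ] rot [180.   -0.   90.1] F [-0.6  0.4  0.1] open 0.0854 grip 0.0 q [ 12.  15.  20. 102.  -5.  65.  34.]
[[ 1.     0.003 -0.    -0.471]
 [ 0.003 -0.948  0.318 -0.328]
 [ 0.001 -0.318 -0.948  0.33 ]
 [ 0.     0.     0.     1.   ]] 297.3186396354542
```

View pics/w1.png

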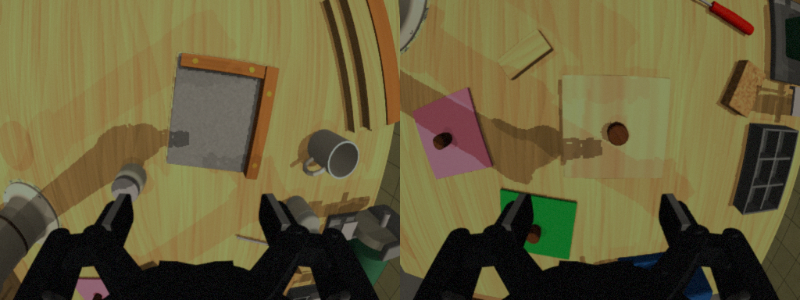

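The right half of the composite shows the plywood lid with its knob at (617,133). The pink (443,140) and green (534,233) look-alikes lie beside it. The left half shows the hook with its fence on the right (+x) and its stop at the top (+y). Next, one close crop of both.

Run:
```python
import cv2,numpy as np
a=cv2.imread("pics/wj.png")[55:245,205:375]; b=cv2.imread("pics/wb.png")[80:240,190:370]
f=lambda im,s:cv2.convertScaleAbs(cv2.resize(im,None,fx=s,fy=s,interpolation=cv2.INTER_CUBIC),alpha=1.5)
A=f(a,2.2);B=f(b,2.2);H=max(A.shape[0],B.shape[0])
p=lambda x:cv2.copyMakeBorder(x,0,H-x.shape[0],0,0,cv2.BORDER_CONSTANT)
o=np.hstack([p(A),p(B)]);print(o.shape,A.shape);cv2.imwrite("pics/c1.png",o)
```

```text
(418, 770, 3) (418, 374, 3)
```

View pics/c1.png

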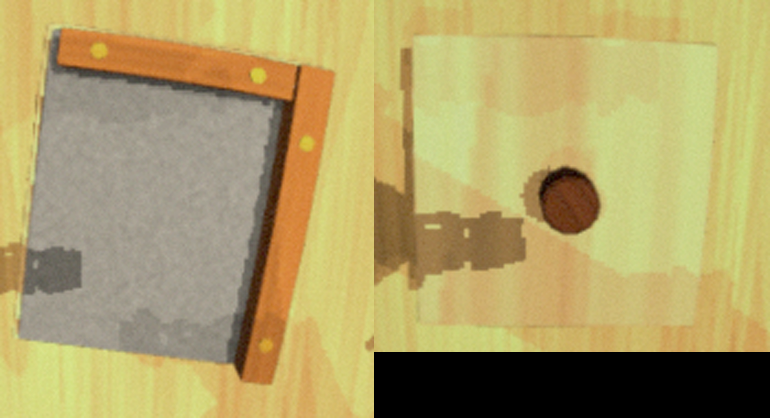

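Run:
```python
from h import *
L=np.array([[414,35],[716,44],[691,326],[416,324]],float); 
w=world("wb",[190,80]+(L-[374,0])/2.2,.070)[:,:2]; print(w,w.mean(0)); d=np.diff(np.vstack([w,w[:1]]),axis=0); print(np.linalg.norm(d,axis=1),np.degrees(np.arctan2(d[:,1],d[:,0])))
print("knob",world("wb",[190,80]+(np.array([[571,203]])-[374,0])/2.2,.108))
J=np.array([[300,68],[243,380],[60,66],[292,101]],float)
w=world("wj",[205,55]+J/2.2,.048)[:,:2]; print(w)
d=w[1]-w[0]; print("fence yaw",np.degrees(np.arctan2(d[1],d[0]))+90, np.linalg.norm(d)); d=w[3]-w[2]; print("stop yaw",np.degrees(np.arctan2(d[1],d[0])),np.linalg.norm(d))
```

```text
[[ 0.42278687 -0.20336151]
 [ 0.58430155 -0.20470861]
 [ 0.58289717 -0.37039706]
 [ 0.41838395 -0.36851929]] [ 0.50209239 -0.28674662]
[0.1615203  0.16569439 0.16452393 0.16521646] [ -0.4778606  -90.48563114 179.34604977  88.47292192]
knob [[ 0.50314701 -0.28499042  0.108     ]]
[[0.61512732 0.37248211]
 [0.59021309 0.15916901]
 [0.46461757 0.36870384]
 [0.61051428 0.35090168]]
fence yaw -6.661765439941249 0.21476311721880806
stop yaw -6.956781478538481 0.14697879837547678
```

Run:
```python
from h import *
R=[180,0,90]
env.move_l([.5027,-.286,.17],R,.3)
env.move_l([.5027,-.286,.102],R,.12); s()
claw.gripper_to(.0,50); t=s()
if t["opening"]>.02:
    env.move_l([.5027,-.286,.20],None,.15); s()
    env.move_l([.46,0,.20],R,.3)
    env.move_l([.46,0,.075],None,.2)
    env.move_l([.46,0,.0475],None,.06); s()
```

```text
t 5.22 pos [ 0.5033 -0.2865  0.103 ] rot [179.9   0.   90. ] F [ 0.1  1.  -0. ] open 0.0856 grip 0.0 q [ 15.  31.  16. 107. -12.  43.  37.]
t 5.78 pos [ 0.5029 -0.2861  0.1026] rot [180.   0.  90.] F [-1.5  0.8  5.5] open 0.0287 grip 49.2 q [ 15.  31.  16. 107. -12.  43.  37.]
t 6.58 pos [ 0.502  -0.2854  0.1989] rot [-1.799e+02 -1.000e-01  9.000e+01] F [ 0.4  0.6 -3.3] open 0.0285 grip 49.5 q [ 13.  24.  18. 104.  -9.  54.  35.]
t 9.08 pos [0.4597 0.     0.0471] rot [-180.    0.   90.] F [ 0.2 -0.  -2.3] open 0.0279 grip 49.5 q [-10.  28.   8. 124.  -8.  29.   4.]
```

Run:
```python
from h import *
for z in(.0462,.0452,.0442,.0432):
    env.move_l([.46,0,z],None,.03); t=s()
    if t["contact_force"][2]>1: break
claw.gripper_to(.06); s()
env.move_l([.46,0,.16],None,.25)
env.move_ptp([.47,-.287,.26],[180,0,90]); b=shot("wrist","wb2"); t=shot("top","t2"); s()
c=cv2.resize(b[60:290,170:400],(500,500),interpolation=cv2.INTER_CUBIC)
d=cv2.resize(t[100:330,180:320],(300,493))
d=cv2.copyMakeBorder(d,0,7,0,0,cv2.BORDER_CONSTANT)
cv2.imwrite("pics/c2.png",cv2.convertScaleAbs(np.hstack([c,d]),alpha=1.5))
```

```text
t 9.33 pos [0.46   0.     0.0465] rot [180.  -0.  90.] F [-1.7 -0.2  4.2] open 0.0285 grip 50.2 q [-10.  28.   8. 124.  -8.  29.   4.]
t 9.74 pos [ 0.4601 -0.      0.0462] rot [180.   0.  90.] F [-0.  1.  0.] open 0.0599 grip 0.0 q [-10.  28.   8. 124.  -8.  28.   4.]
t 11.62 pos [ 0.4704 -0.2846  0.2589] rot [-1.799e+02 -1.000e-01  9.020e+01] F [ 0.1 -0.7 -0.6] open 0.0599 grip 0.0 q [ 12.  17.  20. 104.  -7.  60.  35.]
```

View pics/c2.png

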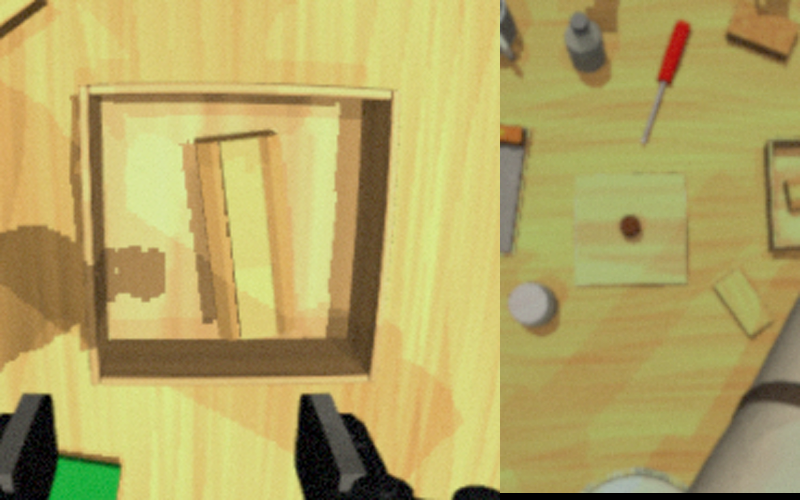

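The lid lies flat on the bench, knob up (top crop, 630,227). The blank is in the box; the corners of its flat top are at about (221,138), (259,134), (277,334) and (241,338) in the crop.

Run:
```python
from h import *
def rep(P,z):
    w=world("wb2",[170,60]+np.array(P,float)*.46,z)[:,:2]; d=np.diff(np.vstack([w,w[:1]]),axis=0)
    print(np.round(w,4).tolist(),w.mean(0),np.round(np.linalg.norm(d,axis=1),4),np.round(np.degrees(np.arctan2(d[:,1],d[:,0])),1))
rep([[221,138],[259,134],[277,334],[241,338]],.045)
rep([[196,141],[273,133],[293,333],[219,338]],.033)
rep([[82,86],[393,91],[371,380],[97,382]],.062)
```

```text
[[0.494, -0.2335], [0.5135, -0.2311], [0.5278, -0.3411], [0.5076, -0.3435]] [ 0.51071939 -0.287284  ] [0.0196 0.111  0.0203 0.1108] [   7.1  -82.6 -173.3   97. ]
[[0.4816, -0.2363], [0.5225, -0.2313], [0.5392, -0.3455], [0.4962, -0.3485]] [ 0.5098828  -0.29042229] [0.0412 0.1154 0.0432 0.1131] [   7.   -81.7 -176.    97.4]
[[0.4258, -0.2063], [0.5786, -0.2053], [0.5805, -0.3624], [0.4284, -0.3627]] [ 0.50331983 -0.28416298] [0.1528 0.1572 0.1521 0.1565] [   0.4  -89.3 -179.9   91. ]
```

Run:
```python
from h import *
R=[180,0,97.2]; p=[.5105,-.287]
claw.gripper_to(.068)
env.move_l(p+[.13],R,.25)
env.move_l(p+[.05],R,.15)
for z in (.038,.035,.033):
    env.move_l(p+[z],None,.05); t=s()
    if t["contact_force"][2]>3: break
claw.gripper_to(0,60); t=s()
if t["opening"]>.03:
    env.move_l(p+[.06],None,.1); env.move_l(p+[.17],None,.25); s()
```

```text
t 13.63 pos [ 0.5103 -0.2869  0.0378] rot [-180.    -0.    97.2] F [ 0.8  0.4 -0.4] open 0.068 grip 0.0 q [ 17.  38.  13. 107. -13.  37.  45.]
t 13.88 pos [ 0.5104 -0.2869  0.0348] rot [-180.    -0.    97.2] F [ 0.  -0.5  1. ] open 0.0679 grip 0.0 q [ 17.  38.  13. 107. -13.  37.  45.]
t 14.13 pos [ 0.5104 -0.287   0.0329] rot [-180.    -0.    97.2] F [0.3 0.  0.2] open 0.0675 grip 0.0 q [ 17.  38.  13. 107. -14.  36.  45.]
t 14.47 pos [ 0.5107 -0.2871  0.0332] rot [180.    0.   97.2] F [-0.9 -0.1  2.5] open 0.043 grip 62.0 q [ 17.  38.  13. 107. -14.  36.  45.]
t 15.48 pos [ 0.5099 -0.2864  0.169 ] rot [-1.799e+02 -1.000e-01  9.720e+01] F [-0.4 -0.1 -2.3] open 0.0432 grip 61.5 q [ 14.  27.  17. 104.  -9.  51.  42.]
```

Run:
```python
from h import *
R=[180,0,83.2]; p=[.5455,.2832]
env.move_ptp(p+[.17],R)
env.move_l(p+[.06],None,.2)
for z in (.0475,.0465,.0455,.0445):
    env.move_l(p+[z],None,.04); t=s()
    if t["contact_force"][2]>1.5: break
claw.gripper_to(.062); s()
env.move_l(p+[.10],None,.2)
env.move_l([.53,.235,.27],None,.3); a=shot("wrist","wj2"); s()
c=cv2.resize(a[:,130:400],None,fx=2.2,fy=2.2,interpolation=cv2.INTER_CUBIC)[:600]
cv2.imwrite("pics/c3.png",cv2.convertScaleAbs(c,alpha=1.5))
```

```text
t 18.7 pos [0.5454 0.2832 0.0475] rot [-180.     0.    83.2] F [ 0.5  0.4 -1.5] open 0.0428 grip 61.5 q [-35.  38.   7. 102.  -7.  40. -31.]
t 18.95 pos [0.5455 0.2832 0.0466] rot [180.   -0.   83.2] F [ 0.8  0.1 -0.5] open 0.0428 grip 61.5 q [-35.  39.   7. 102.  -7.  40. -31.]
t 19.2 pos [0.5458 0.2833 0.0462] rot [180.   -0.   83.2] F [-1.9 -1.1  5.1] open 0.0434 grip 62.1 q [-35.  39.   7. 102.  -7.  40. -31.]
t 19.52 pos [0.5455 0.2832 0.0453] rot [180.    0.   83.2] F [-0.8 -0.6 -0.2] open 0.0621 grip 0.0 q [-35.  39.   7. 102.  -7.  40. -31.]
t 20.74 pos [0.5288 0.235  0.268 ] rot [-1.798e+02  1.000e-01  8.320e+01] F [-0.3  0.2  0.3] open 0.0617 grip 0.0 q [-35.  19.  10. 100.  -4.  62. -30.]
```

View pics/c3.png

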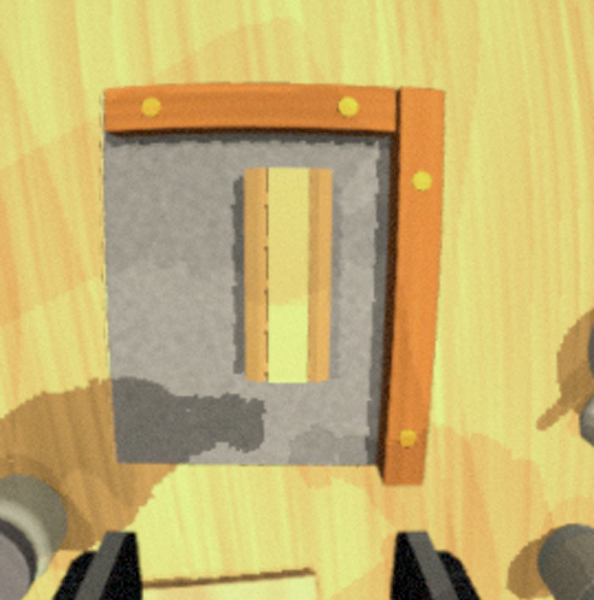

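The blank lies flat on the bed: its flat top spans (268,168) to (307,382), the fence's inner edge is near column 392, and the stop's inner edge is at row 131.

Run:
```python
from h import *
g=lambda P,z:world("wj2",[130,0]+np.array(P,float)/2.2,z)[:,:2]
F=g([[397,132],[386,480],[105,131]],.048); B=g([[268,168],[308,168],[307,382],[269,382]],.058)
d=F[0]-F[1]; e=F[0]-F[2]; print(F,np.degrees(np.arctan2(d[1],d[0]))-90,np.degrees(np.arctan2(e[1],e[0])))
d=B[0]-B[3]; print(B,B.mean(0),np.degrees(np.arctan2(d[1],d[0]))-90)
a=np.radians(-6.8); ex=np.array([np.cos(a),np.sin(a)]); ey=np.array([-ex[1],ex[0]])
print("centre->corner in bed axes",(F[0]-B.mean(0))@ex,(F[0]-B.mean(0))@ey)
from scipy.spatial.transform import Rotation as Ro
C=F[0]
for tilt in(30,40,45):
  for yw in (-6.8,83.2,-96.8,173.2):
    # tool z = cos-tilted toward +ex ; rotate down-pose about ey
    R=Ro.from_rotvec(np.radians(-tilt)*np.array([ey[0],ey[1],0]))*Ro.from_euler("xyz",[180,0,yw],degrees=True)
    o=R.as_euler("xyz",degrees=True); z=R.apply([0,0,1])
    c=np.array([*(C-ex*.036-ey*.055),.052]); q=kin.ik(list(c-.025*z),list(o)); q2=kin.ik(list(c-.08*z),list(o))
    print(tilt,yw,np.round(o,1),np.round(z,2),None if q is None else np.round(q),q2 is not None)
```

```text
[[0.6112184  0.35057512]
 [0.59035964 0.16105465]
 [0.46308322 0.36973096]] -6.280737389592403 -7.368213940068264
[[0.54340686 0.3370635 ]
 [0.56289705 0.33492654]
 [0.55072162 0.22618517]
 [0.5311269  0.22846635]] [0.54703811 0.28166039] -6.451495738547081
centre->corner in bed axes 0.05556904037926579 0.07602915288020688
30 -6.8 [180.  -30.   -6.8] [ 0.5  -0.06 -0.87] [-82.  46.  51. 119. -50.  13. -96.] True
30 83.2 [150.    0.   83.2] [ 0.5  -0.06 -0.87] [-82.  46.  51. 119. -50.  13.  -6.] True
30 -96.8 [-150.     0.   -96.8] [ 0.5  -0.06 -0.87] [-40.  33.  -3. 118.  71.  25.  66.] True
30 173.2 [180.   30.  173.2] [ 0.5  -0.06 -0.87] [-59.  34.  20. 118.  52.  15. -10.] True
40 -6.8 [180.  -40.   -6.8] [ 0.64 -0.08 -0.77] [-69.  38.  26. 123.  94.  17. 122.] True
40 83.2 [140.    0.   83.2] [ 0.64 -0.08 -0.77] [ -16.   41.  -37.  121.  101.   52. -137.] True
40 -96.8 [-140.     0.   -96.8] [ 0.64 -0.08 -0.77] [-49.  35.   3. 122.  96.  30.  36.] True
40 173.2 [180.   40.  173.2] [ 0.64 -0.08 -0.77] [-76.  41.  35. 123.  94.  11. -61.] True
45 -6.8 [180.  -45.   -6.8] [ 0.7  -0.08 -0.71] [-81.  44.  38. 125. 110.  15.  98.] True
45 83.2 [135.    0.   83.2] [ 0.7  -0.08 -0.71] [ -18.   43.  -37.  123.  107.   58. -144.] True
45 -96.8 [-135.     0.   -96.8] [ 0.7  -0.08 -0.71] [-53.  37.   4. 124. 103.  35.  25.] True
45 173.2 [180.   45.  173.2] [ 0.7  -0.08 -0.71] [-82.  45.  40. 125. 112.  13. -84.] True
```

```bash
cat >> h.py <<'E'
A=np.radians(-6.8); ex=np.array([np.cos(A),np.sin(A)]); ey=np.array([-ex[1],ex[0]]); C=np.array([.6112,.3506]); RP=[180,0,173.2]
def W(u,v,z): return [*(C+ex*u+ey*v),z]
def push(a,b,lim,step=.003,rate=.06):
    a=np.array(a,float);b=np.array(b,float);n=int(np.ceil(np.linalg.norm(b-a)/step)); dr=W(*b);dr=np.array(dr)-W(*a);dr/=np.linalg.norm(dr)
    for k in range(1,n+1):
        p=a+(b-a)*k/n; env.move_l(W(*p),None,rate); f=-np.array(env.sense()["contact_force"])@dr
        if f>lim: break
    print("stopped",np.round(p,4),"f",round(f,1),np.round(env.sense()["contact_force"],1)); return p
E
python3 - <<'E'
from h import *
claw.gripper_to(0,60)
env.move_ptp(W(-.105,-.076,.14),RP); s()
env.move_l(W(-.105,-.076,.055),None,.2); s()
env.move_l(W(-.070,-.076,.055),None,.08); s()
p=push([-.070,-.076,.055],[-.045,-.076,.055],6,.002)
env.move_l(W(-.085,-.076,.055),None,.15)
env.move_l(W(-.085,-.170,.11),None,.25)
env.move_l(W(-.022,-.170,.11),None,.25)
a=shot("wrist","wj3"); s()
cv2.imwrite("pics/c4.png",cv2.convertScaleAbs(cv2.resize(a,(800,600)),alpha=1.5))
E
```

```text
t 22.57 pos [0.4985 0.2875 0.1404] rot [180.    0.  173.1] F [ 0.3 -0.   0.5] open 0.0002 grip 0.0 q [-27.  27.  -7. 106.   5.  47.  47.]
t 23.14 pos [0.4985 0.2878 0.0556] rot [180.    0.  173.2] F [0.5 0.9 0.6] open 0.0003 grip 0.0 q [-28.  35.  -6. 108.   6.  38.  46.]
t 23.73 pos [0.5328 0.2833 0.0551] rot [180.   -0.  173.2] F [-0.3 -0.5 -0.7] open 0.0003 grip 0.0 q [-26.  37.  -6. 103.   6.  40.  48.]
stopped [-0.0527 -0.076   0.055 ] f 6.6 [-6.5  0.8  3.9]
t 27.38 pos [0.5684 0.1858 0.1087] rot [-1.800e+02 -1.000e-01  1.733e+02] F [ 0.4 -0.2  0.2] open -0.0 grip 0.0 q [-16.  32.  -6. 103.   5.  45.  59.]
```

View pics/c4.png

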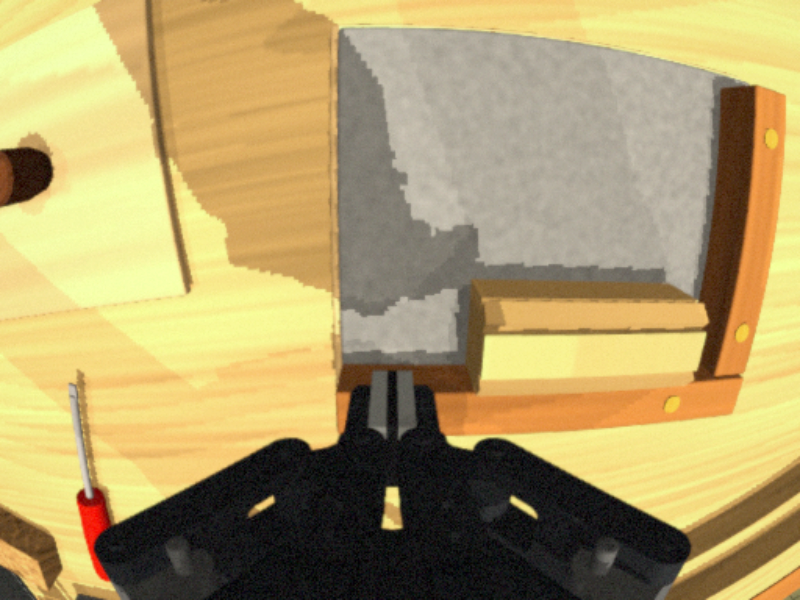

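The blank now lies against the fence, with its end at about (470,340) in the picture and a small gap to the stop at (705,330). Next, push it along to the stop.

Run:
```python
from h import *
env.move_l(W(-.023,-.170,.055),None,.2); s()
env.move_l(W(-.023,-.140,.055),None,.1)
p=push([-.023,-.140,.055],[-.023,-.105,.055],6,.002); s()
env.move_l(W(-.023,-.150,.055),None,.15)
env.move_l(W(-.070,-.150,.12),None,.25)
env.move_l(W(-.100,-.055,.12),None,.3)
a=shot("wrist","wj4"); s()
cv2.imwrite("pics/c5.png",cv2.convertScaleAbs(cv2.resize(a,(800,600)),alpha=1.5))
```

```text
t 27.81 pos [0.5668 0.1851 0.0544] rot [-1.800e+02 -1.000e-01  1.733e+02] F [ 1.1 -0.3 -0.4] open -0.0001 grip 0.0 q [-16.  36.  -6. 104.   5.  40.  58.]
stopped [-0.023  -0.1186  0.055 ] f 9.6 [-3.1 -9.3  5.3]
t 31.01 pos [0.5738 0.2315 0.0548] rot [-1.797e+02 -1.000e-01  1.731e+02] F [-3.1 -9.3  5.3] open 0.0001 grip 4.5 q [-20.  38.  -6. 101.   6.  41.  54.]
t 32.38 pos [0.5052 0.3074 0.1185] rot [-1.799e+02 -1.000e-01  1.732e+02] F [-1.  -0.6 -0.2] open 0.0 grip 0.0 q [-28.  31.  -7. 104.   5.  46.  45.]
```

View pics/c5.png

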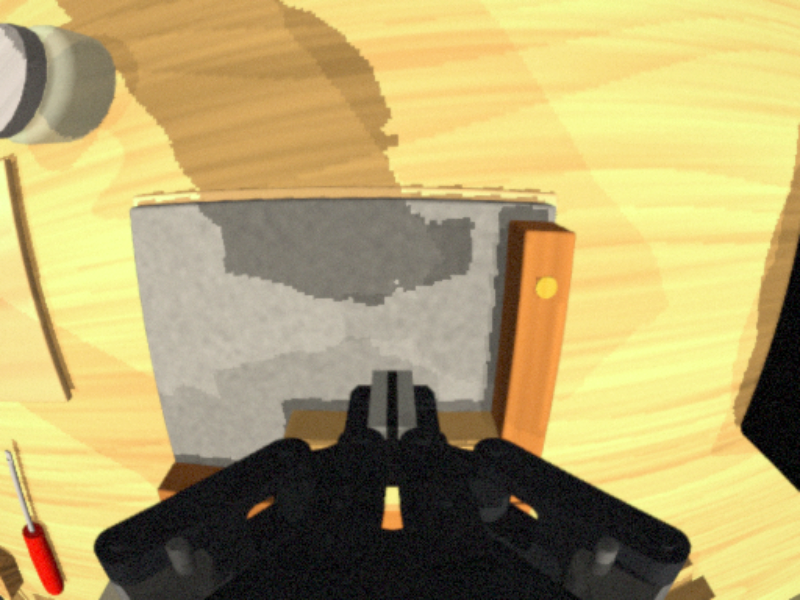

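Run:
```python
from h import *
env.move_l(W(-.0635,-.055,.092),None,.15); s()
p=push([-.0635,-.055,.092],[-.040,-.055,.0685],25,.0012,.03); t=s()
env.hold(.5); s()
shot("wrist","wj5"); a=shot("scene","s5"); b=shot("top","t5")
c=cv2.resize(a[200:320,280:420],(400,343),interpolation=cv2.INTER_CUBIC); d=cv2.resize(b[140:240,100:217],(400,343),interpolation=cv2.INTER_CUBIC)
cv2.imwrite("pics/c6.png",cv2.convertScaleAbs(np.hstack([c,d]),alpha=1.5))
```

```text
t 32.83 pos [0.5416 0.302  0.0913] rot [-1.799e+02 -1.000e-01  1.731e+02] F [-1.2 -0.5 -0.5] open -0.0001 grip 0.0 q [-27.  35.  -7. 100.   6.  45.  47.]
stopped [-0.0467 -0.055   0.0752] f 30.0 [-13.7  -4.9  29.5]
t 37.83 pos [0.5561 0.3022 0.0787] rot [-179.9   -0.2  173.3] F [-13.7  -4.9  29.5] open -0.0 grip 15.4 q [-26.  37.  -7.  98.   6.  45.  48.]
t 38.33 pos [0.5561 0.3021 0.0788] rot [-179.9   -0.2  173.2] F [-14.1  -5.7  29.7] open 0.0002 grip 15.3 q [-26.  37.  -7.  98.   6.  45.  48.]
```

View pics/c6.png

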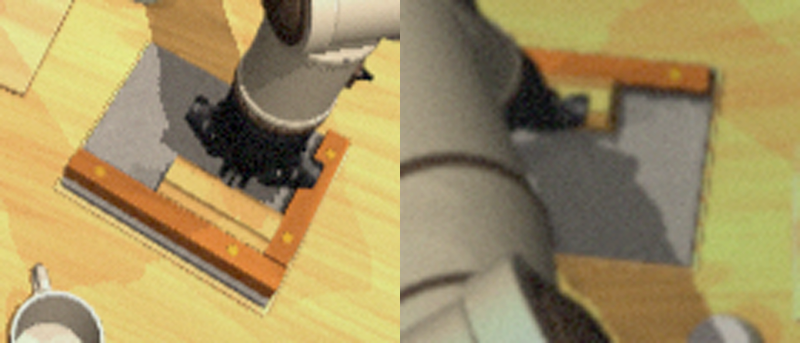

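The blank is home in the corner and the fingertips bear on its bevel, but the push is more downward (30 N) than towards the fence (13 N). I'll balance it.

Run:
```python
from h import *
for u,z in((-.0455,.0755),(-.0443,.0759),(-.0433,.0762)):
    env.move_l(W(u,-.055,z),None,.03); t=s(); f=-np.array(t["contact_force"]); print("fence",f[:2]@ex,"stop",f[:2]@ey,"down",f[2])
    if f[:2]@ex>22: break
env.hold(1.0); s(); shot("scene","s6")
d=cv2.absdiff(cv2.imread("pics/s5.png"),cv2.imread("pics/s6.png")); print(d.mean())
```

```text
t 38.73 pos [0.5562 0.3021 0.0788] rot [-179.9   -0.3  173.3] F [-16.6  -5.7  29.7] open 0.0001 grip 16.3 q [-26.  37.  -7.  98.   6.  45.  48.]
fence 15.784023415289212 stop 7.583425364228852 down -29.72733106078699
t 38.98 pos [0.5563 0.3021 0.0788] rot [-179.9   -0.4  173.3] F [-17.9  -4.2  30.3] open 0.0001 grip 16.9 q [-26.  37.  -7.  98.   6.  45.  48.]
fence 17.24394198593938 stop 6.296305203482154 down -30.30290864153078
t 39.23 pos [0.5564 0.3021 0.0788] rot [-179.8   -0.5  173.3] F [-20.6  -4.6  29.8] open -0.0002 grip 17.5 q [-26.  37.  -7.  98.   6.  45.  48.]
fence 19.87080011147496 stop 7.026609883112232 down -29.82781675909015
t 40.23 pos [0.5564 0.3021 0.0788] rot [-179.8   -0.5  173.3] F [-20.6  -4.2  29.9] open -0.0001 grip 17.5 q [-26.  37.  -7.  98.   6.  45.  48.]
2.414520263671875
```

Steady, with 20 N towards the fence and 30 N down. Handing in.

```bash
python3 -c "
from h import *
print(ticket.sign_off())"
```

```text
the job is handed in; nothing more can be done
None
```

The job is handed in: the lid lies flat on the bench, knob up, and the blank sits against the fence and stop, held by a steady diagonal fingertip push (about 30 N down, 20 N towards the fence); no verdict came back.

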